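# Point out what the open jar's refill needs

### The job

On the worktop right in front of you, show a helper how to refill the small clip jar that has been left open: point the fingertips down at the wooden scoop, then at the jar funnel (over its spout), then at the middle of the open jar's mouth, each time hovering just above, within about five centimetres, for three full seconds, and finish still pointing at the jar. Touch nothing and move nothing, and rise well clear between them so that you never seem to point at the small shut clip jar, the loose glass lid or the measuring cup among them.

Things in the scene. Friction and masses are not known exactly. Their poses are not given: they have to be found in the camera images.
- scoop: wooden scoop lying on the worktop, 177 mm long, 49 mm wide, 32 mm high; origin at the centre of its outline on the worktop, its length runs along its own y axis, bowl to -y and handle to +y. First thing to point at (any part of it)
- funnel: plain steel jar funnel, a cone 91 mm across standing wide mouth down, 62 mm high, narrow 25 mm spout up; origin at the centre of its underside. Second thing to point at
- funnel_tip (a point): centre of the funnel's spout end, 62 mm above the worktop
- open_jar: small glass clip jar left open: body about 68 mm across, rim 86 mm high, wire bail hanging at its front (-x); its glass lid, 64 mm across, is tipped back on the hinge at its rear (own +x side) and stands up behind the mouth to 155 mm height. Origin on the worktop, 6 mm in front (-x) of the jar's axis. Third thing to point at
- open_jar_mouth (a point): middle of the open jar's mouth, in the plane of its rim, 86 mm above the worktop
- open_jar_lid (a joint): open jar's lid: 0 shut, about 1.88 rad tipped right back (as it stands, loose)
- shut_jar: the same kind of small clip jar, but with its lid shut flat on top and clipped, 100 mm high; origin on the worktop, 6 mm in front (-x) of the jar's axis. Not to be pointed at
- shut_jar_top (a point): middle of the shut jar's lid, 100 mm above the worktop
- glass_lid: loose glass lid, shallow dome 105 mm across with a round knob on top, 66 mm high, lying on the worktop; origin at the centre of its underside. Not to be pointed at
- glass_lid_top (a point): top of the loose lid's knob, 66 mm above the worktop
- cup: small steel measuring cup, 136 mm long with its flat handle, 55 mm wide, 27 mm high; origin on the worktop at the centre of its outline; the round cup is centred 40 mm along its own +y, the handle runs to -y. Not to be pointed at
- bowl: white pinch bowl, 68 mm across, 28 mm high, origin at the centre of its underside; bystander
- timer: round kitchen timer, 64 mm across, 58 mm high, origin at the centre of its underside; bystander
- mill: turned wooden pepper mill, 50 mm across, 148 mm high, origin at the centre of its underside; bystander
- spice: square spice jar with a lid, 46 x 46 x 97 mm, origin at the centre of its underside; bystander
- roll: roll of labels lying flat, 62 mm across, 24 mm high, origin at the centre of its underside; bystander

How it is judged:
By the outcome, as a careful person would: the job done as asked, in the order asked, and still so for the second after the job is handed in, with the robot touching nothing.
It also fails if it takes over 56 s, if anything falls off the work surface, if the arm or the gripper's body presses on something with over 40 N, if the wrist force passes 120 N, or if a joint passes its speed limit or range.

### The arm

A 6-joint arm with a two-finger parallel gripper is mounted at the origin on a cart in front of the work surface, level with it; the furniture and walls round the work are solid. World frame = base frame: x ahead of the robot, y to its left, z up, the work surface at z = 0. Lengths are in m, angles in rad, forces in N, time in s.
With the tool pointing down it reaches from about 0.35 to 0.975 m from the base axis. Payload 4.9 kg.
Tool frame: the origin (TCP) lies between the finger pads, 19 mm behind the fingertips; this is the grasp point; z points along the fingers, y is the line along which they close (so a half turn about z gives the same grasp; the last joint's range is limited). The gripper opens to 85 mm and grips with 20 to 120 N. Pads are 22 mm wide; open, the fingers measure 114 mm over their backs; the gripper's body (76 mm by 85 mm) begins 54 mm behind the grasp point. The pads swing forward as they close: fully open they stand 13 mm farther back than shut.
Start: joints at [-1.321, 0.053, 1.613, -0, 1.476, -0.119], TCP at [0.225, -0.583, 0.25] pointing down, gripper open.
Joint ranges: [-3.01, 3.01], [-1.01, 2.22], [0.06, 2.58], [-1.02, 4.17], [0.09, 2.62], [-3.14, 3.14]. Speed limits (rad/s): [2.57, 2.57, 3.14, 3.14, 3.14, 3.14].

### API

Orientations are given as a unit quaternion [w, x, y, z].
In Python, from plant import manip gives the robot as it stands.
- The arm moves only by the tool play_rows, never from a script. Its argument "series" is a list that holds one entry, the list of rows, each a list of 7 numbers: the shift along the world's x, y, z in m, then the turn, a rotation vector about the world's x, y, z in degrees, then the opening, from 0 (shut) to 1 (fully open). In form: [[[dx, dy, dz, rx, ry, rz, grip], ...]]. A call has 1 to 10 rows; each row shifts and turns the commanded pose from where the row before left it; what a row does not reach is not made up. A row lasts 1/10 s, in which the tool goes at most 50 mm and 8.59 degrees, less where a joint would pass 70% of its speed; a pose out of reach is approached as far as the arm can. A call with a gripper value outside its range is refused whole. The fingers move at their own pace and stop on an object; the grip force is fixed at half the most. Time passes only in rows, so rows that do not move let the fingers close. It gives the time, the measured TCP pose, the force, the opening and the grip force at its end, in the units of the state.
- manip.state(): the state, without advancing time (a new reading comes with each control period).
- manip.grab_frame(name): name is "side" or "top" or "wrist"; returns a dict with "frame" (400x640x3 uint8, blue, green, red), "mtx" (3x3 intrinsics, pixels), "R" (3x3) and "t" (3): a world point X has camera coordinates R X + t. Camera axes: x right, y down, z forward; pixel columns grow to the right and rows downward; lengths in m; the calibration is good to about 2 mm. A picture is of the moment at which its call begins. There is no depth.
- manip.job_done(): hands the job in; it is judged then, once.
The state is a dict: "time": time; "joint_pos": joint angles; "joint_vel": joint speeds; "joint_efforts": joint torques, N m; "tool_pos": TCP position; "tool_rot": TCP orientation; "contact_force": force on the tool from outside, world axes, zero at the start; "ft_torque": the same for the moment, N m; "gripper_width": opening from 0.0 (shut) to 1.0 (fully open); "grasp_force": force on a finger pad.
Only numpy, scipy, OpenCV 4.12 (cv2) and the standard library are available. Lean on these libraries where they do the work, as an engineer would, in place of code of your own. Each camera call takes 0.05 s, during which the arm holds its last target. There are 200 camera calls.

## Working session

There is one attempt and no reset: what is moved stays moved. The work goes in short steps, Python scripts to look and compute and a tool call to move; the robot and the scene stay as the last step left them, time stands still between calls to the robot, and variables do not carry over. Pictures are saved under pics/ and viewed, at most 10 in all, crops included, and the job is handed in when it is done.

Besides the shell and the picture viewer there is one more tool, called after "Emit:" as name([rows], argument=value, ...), one row to a line, values as JSON. play_rows: Moves the arm, as the interface text tells. Its arguments: {"type":"object","properties":{"series":{"type":"array"}},"required":["series"]}

```bash
mkdir -p pics; cat > h.py <<'E'
import numpy as np, cv2
from plant import manip
def ray(f,u,v,z):
    d=np.linalg.inv(f["mtx"])@[u,v,1]; d=f["R"].T@d; c=-f["R"].T@f["t"]
    return c+d*(z-c[2])/d[2]
E
python3 - <<'E'
from h import *
import pickle
for n in ("top","side"):
    f=manip.grab_frame(n); cv2.imwrite(f"pics/{n}0.png",f["frame"]); pickle.dump(f,open(n+".pkl","wb"))
    print(n,-f["R"].T@f["t"],f["R"][2],f["mtx"][0,0])
s=manip.state();print(s["time"],s["tool_pos"],s["tool_rot"])
E
```

```text
top [ 0.29241718 -0.08909469  1.43196132] [ 0.1372133   0.00185729 -0.99053978] 427.7255905662698
side [-0.22438729 -1.09449635  0.71886865] [ 0.5313153   0.72004175 -0.44636748] 463.43316566388114
0.1 [ 0.22515469 -0.5824528   0.24887079] [-9.55729611e-04  9.83045439e-01  1.83359605e-01 -8.15362621e-05]
```

View pics/top0.png

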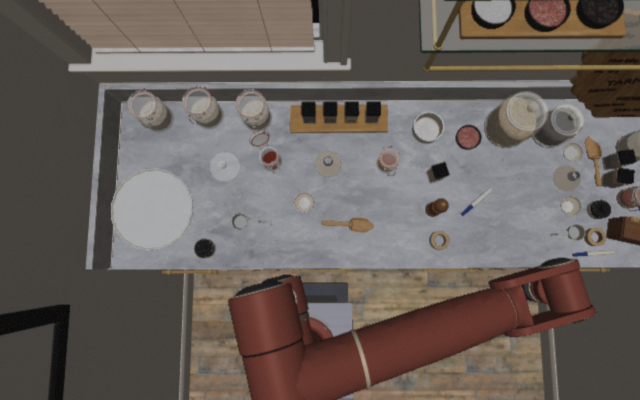

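View pics/side0.png

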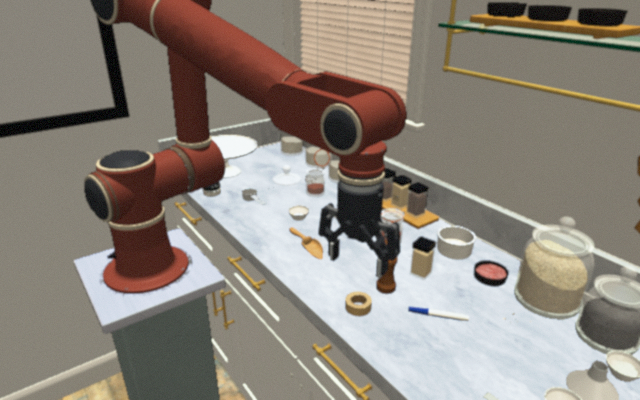

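The top view shows the scoop at about (347,225), the funnel or knob-like cone at (328,163), and jars at (270,157) and (389,160). The glass lid is at (225,166) and the cup at (245,221). A second set of similar items sits at the far right. In the side view the arm hides part of the scene, so I'll zoom in to tell which jar is open.

```bash
python3 - <<'E'
import cv2
a=cv2.imread("pics/top0.png")[110:260,200:460]; b=cv2.imread("pics/side0.png")[130:290,230:430]
cv2.imwrite("pics/c1.png",cv2.resize(a,None,fx=3,fy=3,interpolation=cv2.INTER_CUBIC))
cv2.imwrite("pics/c2.png",cv2.resize(b,None,fx=3.5,fy=3.5,interpolation=cv2.INTER_CUBIC))
E
```

```text
(no output)
```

View pics/c1.png

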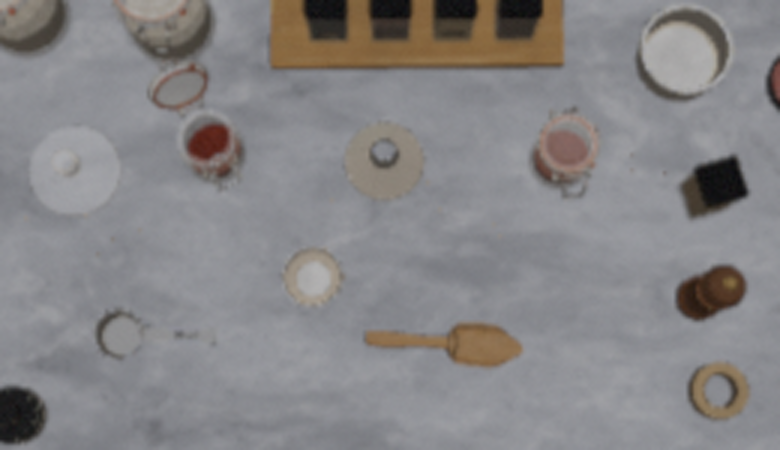

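View pics/c2.png

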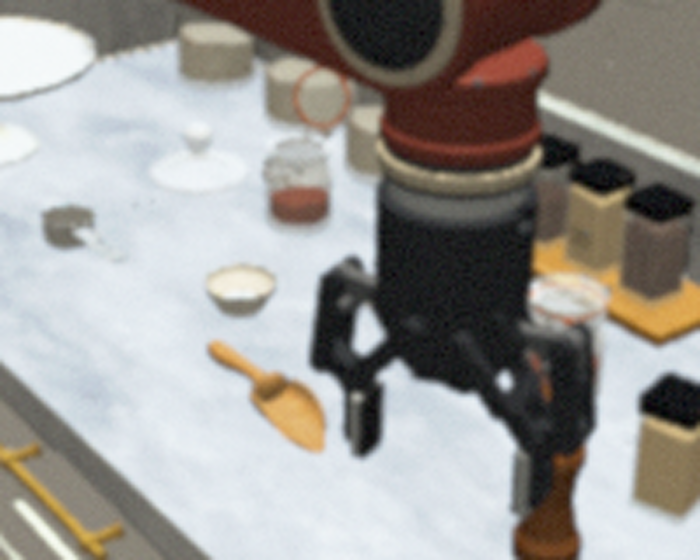

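The open jar is the left one, with its lid tipped back towards the rear left: the rim centre in crop 1 is at about (210,142), with red contents at (211,142). The spout is at (384,152), the scoop bowl at (485,344), and the shut jar is on the right at (567,140).

```bash
python3 - <<'E'
from h import *
import pickle
f=pickle.load(open("top.pkl","rb")); g=pickle.load(open("side.pkl","rb"))
P={"scoop_bowl":(485,344,.02),"scoop_joint":(450,342,.02),"spout":(384,152,.062),"funnel_base":(384,160,.0),"mouth":(210,142,.086),"lidtop":(180,87,.12),"contents":(211,142,.03),"shut":(567,140,.1),"glid":(66,162,.066),"cup":(121,335,.027),"bowl":(313,276,.028),"mill":(725,285,.148),"spice":(721,182,.097),"rack":(417,10,.1),"rackfront":(417,66,.02)}
for k,(u,v,z) in P.items():
    p=ray(f,u/3+200,v/3+110,z); q=g["mtx"]@(g["R"]@p+g["t"]); q=q[:2]/q[2]
    print(k,p.round(3),"r",np.hypot(*p[:2]).round(3),"side crop",((q-[230,130])*3.5).round())
E
```

```text
scoop_bowl [ 0.401 -0.195  0.02 ] r 0.446 side crop [291. 407.]
scoop_joint [ 0.404 -0.156  0.02 ] r 0.433 side crop [267. 386.]
spout [ 0.608 -0.085  0.062] r 0.614 side crop [409. 242.]
funnel_base [ 0.613 -0.084  0.   ] r 0.619 side crop [411. 300.]
mouth [0.615 0.102 0.086] r 0.623 side crop [296. 149.]
lidtop [0.666 0.13  0.12 ] r 0.679 side crop [321.  97.]
contents [0.628 0.109 0.03 ] r 0.638 side crop [303. 195.]
shut [ 0.612 -0.279  0.1  ] r 0.672 side crop [565. 287.]
glid [0.598 0.261 0.066] r 0.653 side crop [195. 121.]
cup [0.413 0.205 0.027] r 0.461 side crop [ 66. 218.]
bowl [ 0.477 -0.006  0.028] r 0.477 side crop [240. 282.]
mill [ 0.45  -0.428  0.148] r 0.621 side crop [548. 375.]
spice [ 0.566 -0.442  0.097] r 0.718 side crop [675. 395.]
rack [ 0.756 -0.121  0.1  ] r 0.766 side crop [560. 178.]
rackfront [ 0.718 -0.122  0.02 ] r 0.728 side crop [525. 266.]
```

Emit:
play_rows([
  [[0.005,0.01,0.02,0,0,0,0],[0.015,0.035,0.01,0,0,0,0],[0.02,0.045,0,0,0,0,0],[0.02,0.045,0,0,0,0,0],[0.02,0.045,0,0,0,0,0],[0.02,0.045,0,0,0,0,0],[0.02,0.045,0,0,0,0,0],[0.02,0.045,0,0,0,0,0],[0.02,0.045,0,0,0,0,0],[0.015,0.03,0,0,0,0,0]],
])

```text
time: 1.1
tool_pos: [0.4007, -0.1902, 0.2797]
tool_rot: [-0.0, 0.983, 0.184, 0.0]
contact_force: [0.7, -0.6, 0.0]
gripper_width: 0.001
grasp_force: 0.0
```

```bash
python3 - <<'E'
from h import *
import pickle
for n in ("wrist",):
    f=manip.grab_frame(n); cv2.imwrite(f"pics/{n}1.png",f["frame"]); pickle.dump(f,open(n+"1.pkl","wb"))
    print(-f["R"].T@f["t"],f["R"][2])
s=manip.state();print({k:np.round(s[k],3) for k in ("time","tool_pos","tool_rot","gripper_width","contact_force","joint_vel")})
for p in [(.401,-.195,.02),(.608,-.085,.062),(.615,.102,.086),s["tool_pos"]]:
    q=f["mtx"]@(f["R"]@np.array(p)+f["t"]); print(q[:2]/q[2])
E
```

```text
[ 0.47386996 -0.16347197  0.40337247] [-0.28470137 -0.10996011 -0.95228877]
{'time': np.float64(1.15), 'tool_pos': array([ 0.402, -0.187,  0.28 ]), 'tool_rot': array([-0.002,  0.983,  0.186,  0.001]), 'gripper_width': np.float64(0.001), 'contact_force': array([0.424, 2.21 , 0.543]), 'joint_vel': array([-0.087,  0.022, -0.017, -0.056, -0.014, -0.139])}
[320.76911127 162.78504977]
[ 286.60340918 -119.83686075]
[  17.61394902 -279.38841004]
[308.53710455 287.29750837]
```

View pics/wrist1.png

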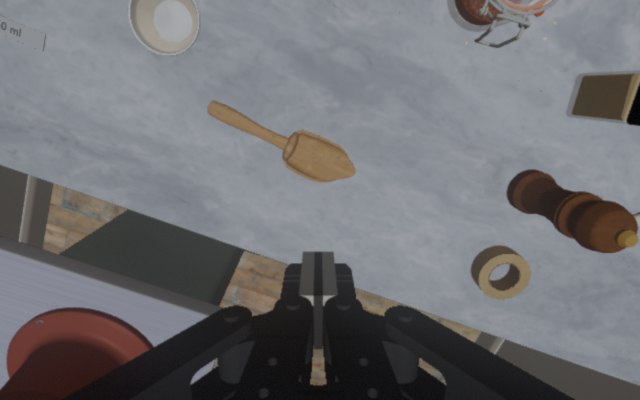

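The wrist view shows the scoop bowl centred at about (318,157), 3–6 px from the predicted (321,163), so the map is right. Next I descend to the scoop.

Emit:
play_rows([
  [[0,0,-0.02,0,0,0,0],[0,0,-0.03,0,0,0,0],[0,0,-0.04,0,0,0,0],[0,0,-0.04,0,0,0,0],[0,0,-0.03,0,0,0,0],[0,0,-0.02,0,0,0,0],[0,0,-0.015,0,0,0,0],[0,0,-0.005,0,0,0,0],[0,0,0,0,0,0,0],[0,0,0,0,0,0,0]],
])

```text
time: 2.15
tool_pos: [0.4007, -0.1933, 0.0808]
tool_rot: [0.0, 0.983, 0.183, 0.0]
contact_force: [-0.3, -0.6, 0.3]
gripper_width: 0.002
grasp_force: 0.0
```

Emit:
play_rows([
  [[0,0,0,0,0,0,0],[0,0,0,0,0,0,0],[0,0,0,0,0,0,0],[0,0,0,0,0,0,0],[0,0,0,0,0,0,0],[0,0,0,0,0,0,0],[0,0,0,0,0,0,0],[0,0,0,0,0,0,0],[0,0,0,0,0,0,0],[0,0,0,0,0,0,0]],
])

```text
time: 3.15
tool_pos: [0.4003, -0.193, 0.08]
tool_rot: [-0.0, 0.983, 0.183, -0.0]
contact_force: [0.7, 0.2, 0.1]
gripper_width: 0.001
grasp_force: 0.0
```

Emit:
play_rows([
  [[0,0,0,0,0,0,0],[0,0,0,0,0,0,0],[0,0,0,0,0,0,0],[0,0,0,0,0,0,0],[0,0,0,0,0,0,0],[0,0,0,0,0,0,0],[0,0,0,0,0,0,0],[0,0,0,0,0,0,0],[0,0,0,0,0,0,0],[0,0,0,0,0,0,0]],
])

```text
time: 4.15
tool_pos: [0.4003, -0.193, 0.08]
tool_rot: [-0.0, 0.983, 0.183, -0.0]
contact_force: [1.5, -0.1, 0.1]
gripper_width: -0.002
grasp_force: 0.0
```

Emit:
play_rows([
  [[0,0,0,0,0,0,0],[0,0,0,0,0,0,0],[0,0,0,0,0,0,0],[0,0,0,0,0,0,0],[0,0,0,0,0,0,0],[0,0,0,0,0,0,0],[0,0,0,0,0,0,0],[0,0,0,0,0,0,0],[0,0,0,0,0,0,0],[0,0,0,0,0,0,0]],
])

```text
time: 5.15
tool_pos: [0.4003, -0.193, 0.08]
tool_rot: [-0.0, 0.983, 0.183, -0.0]
contact_force: [0.3, 0.8, 0.3]
gripper_width: 0.001
grasp_force: 0.0
```

Emit:
play_rows([
  [[0,0,0,0,0,0,0],[0,0,0,0,0,0,0],[0,0,0,0,0,0,0],[0,0,0,0,0,0,0],[0,0,0,0,0,0,0],[0,0,0,0,0,0,0],[0,0,0,0,0,0,0],[0,0,0,0,0,0,0]],
])

```text
time: 5.95
tool_pos: [0.4003, -0.193, 0.08]
tool_rot: [0.0, 0.983, 0.183, 0.0]
contact_force: [-0.3, -0.5, -0.2]
gripper_width: 0.001
grasp_force: 0.0
```

```bash
python3 - <<'E'
from h import *
f=manip.grab_frame("wrist"); cv2.imwrite("pics/w2.png",f["frame"])
E
```

```text
(no output)
```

View pics/w2.png

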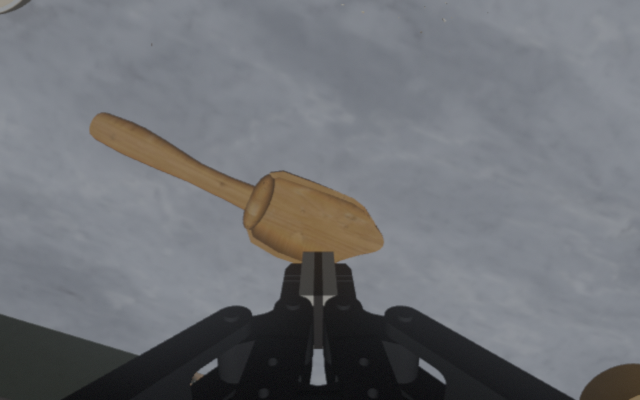

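The fingertips at (319,252) hover just above the scoop bowl, whose centre is at about (315,218) with the offset due to the camera's slanted view. That hover lasted long enough, so I rise and go to the funnel.

Emit:
play_rows([
  [[0,0,0.02,0,0,0,0],[0,0,0.04,0,0,0,0],[0,0,0.045,0,0,0,0],[0,0,0.045,0,0,0,0],[0,0,0.04,0,0,0,0],[0.02,0.01,0.01,0,0,0,0],[0.04,0.02,0,0,0,0,0],[0.04,0.02,0,0,0,0,0],[0.04,0.02,0,0,0,0,0],[0.04,0.02,0,0,0,0,0]],
])

```text
time: 7.0
tool_pos: [0.5818, -0.1019, 0.2799]
tool_rot: [0.0, 0.983, 0.183, 0.0]
contact_force: [-0.1, 0.4, 0.7]
gripper_width: -0.002
grasp_force: 0.0
```

Emit:
play_rows([
  [[0.02,0.013,0,0,0,0,0],[0.008,0.005,0,0,0,0,0],[0,0,0,0,0,0,0],[0,0,0,0,0,0,0]],
])

```text
time: 7.4
tool_pos: [0.6076, -0.0855, 0.2799]
tool_rot: [0.0, 0.983, 0.183, -0.0]
contact_force: [0.4, -0.6, -0.8]
gripper_width: -0.003
grasp_force: 0.0
```

```bash
python3 - <<'E'
from h import *
import pickle
f=manip.grab_frame("wrist"); cv2.imwrite("pics/w3.png",f["frame"]); pickle.dump(f,open("w3.pkl","wb"))
for p in [(.608,-.085,.062),(.615,.102,.086)]:
    q=f["mtx"]@(f["R"]@np.array(p)+f["t"]); print(q[:2]/q[2])
E
```

```text
[316.01122304 169.29526309]
[113.80161927  90.61865734]
```

View pics/w3.png

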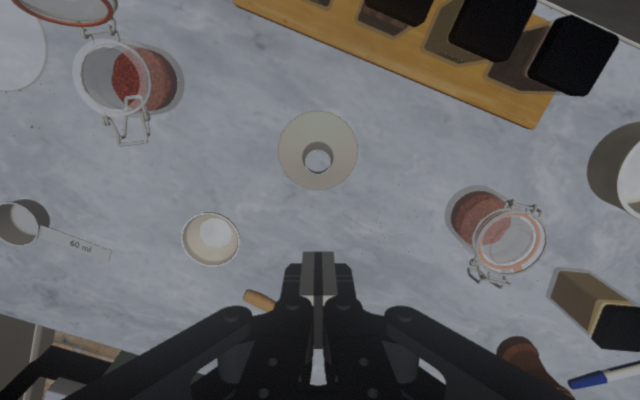

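The spout is at (317,158), and the open jar's rim is centred at about (112,77) with its lid thrown back. The right-hand jar is shut.

```bash
python3 - <<'E'
from h import *
import pickle
f=pickle.load(open("w3.pkl","rb"))
print(ray(f,317,157,.062),ray(f,112,77,.086), ray(f,70,5,.13),ray(f,100,32,.09))
E
```

```text
[ 0.61969925 -0.08153065  0.062     ] [0.62536713 0.10556872 0.086     ] [0.66917551 0.11874496 0.13      ] [0.65659244 0.11913258 0.09      ]
```

Emit:
play_rows([
  [[0.006,0.002,-0.02,0,0,0,0],[0,0,-0.035,0,0,0,0],[0,0,-0.035,0,0,0,0],[0,0,-0.03,0,0,0,0],[0,0,-0.02,0,0,0,0],[0,0,-0.015,0,0,0,0],[0,0,-0.01,0,0,0,0],[0,0,0,0,0,0,0],[0,0,0,0,0,0,0],[0,0,0,0,0,0,0]],
])

```text
time: 8.45
tool_pos: [0.6153, -0.0833, 0.1167]
tool_rot: [0.001, 0.983, 0.183, 0.001]
contact_force: [0.2, 0.4, 0.4]
gripper_width: 0.002
grasp_force: 0.0
```

```bash
python3 - <<'E'
from h import *
import pickle
f=manip.grab_frame("wrist"); cv2.imwrite("pics/w4.png",f["frame"]); pickle.dump(f,open("w4.pkl","wb"))
p=manip.state()["tool_pos"];print(p)
for d in (.019,.053): 
    q=f["mtx"]@(f["R"]@(p-[0,0,d])+f["t"]); print(q[:2]/q[2])
E
```

```text
[ 0.61525341 -0.08322298  0.11666086]
[314.2642419  269.14738945]
[314.7692645  238.48392433]
```

View pics/w4.png

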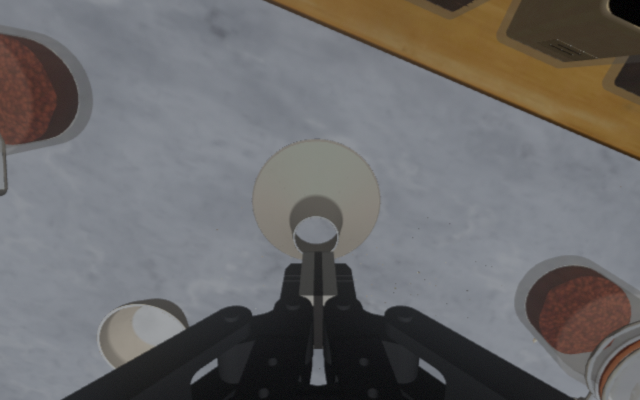

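The spout end is at (316,237), within 2 px of the point straight below the fingertips (315,238). I hold there, then rise and cross to the jar.

Emit:
play_rows([
  [[0,0,0,0,0,0,0],[0,0,0,0,0,0,0],[0,0,0,0,0,0,0],[0,0,0,0,0,0,0],[0,0,0,0,0,0,0],[0,0,0,0,0,0,0],[0,0,0,0,0,0,0],[0,0,0,0,0,0,0],[0,0,0,0,0,0,0],[0,0,0,0,0,0,0]],
])

```text
time: 9.5
tool_pos: [0.6143, -0.0829, 0.115]
tool_rot: [-0.0, 0.983, 0.183, -0.0]
contact_force: [-0.2, -0.9, 0.6]
gripper_width: 0.001
grasp_force: 0.0
```

Emit:
play_rows([
  [[0,0,0,0,0,0,0],[0,0,0,0,0,0,0],[0,0,0,0,0,0,0],[0,0,0,0,0,0,0],[0,0,0,0,0,0,0],[0,0,0,0,0,0,0],[0,0,0,0,0,0,0],[0,0,0,0,0,0,0],[0,0,0,0,0,0,0],[0,0,0,0,0,0,0]],
])

```text
time: 10.5
tool_pos: [0.6143, -0.0829, 0.115]
tool_rot: [-0.0, 0.983, 0.183, 0.0]
contact_force: [-0.1, 0.2, 0.3]
gripper_width: -0.001
grasp_force: 0.0
```

Emit:
play_rows([
  [[0,0,0,0,0,0,0],[0,0,0,0,0,0,0],[0,0,0,0,0,0,0],[0,0,0,0,0,0,0],[0,0,0,0,0,0,0],[0,0,0,0,0,0,0],[0,0,0,0,0,0,0],[0,0,0,0,0,0,0],[0,0,0,0,0,0,0],[0,0,0,0,0,0,0]],
])

```text
time: 11.5
tool_pos: [0.6143, -0.0829, 0.115]
tool_rot: [-0.0, 0.983, 0.183, -0.0]
contact_force: [0.5, 0.2, 0.1]
gripper_width: 0.003
grasp_force: 0.0
```

Emit:
play_rows([
  [[0,0,0,0,0,0,0],[0,0,0,0,0,0,0],[0,0,0,0,0,0,0],[0,0,0,0,0,0,0],[0,0,0,0,0,0,0],[0,0,0,0,0,0,0],[0,0,0,0,0,0,0],[0,0,0,0,0,0,0]],
])

```text
time: 12.3
tool_pos: [0.6143, -0.083, 0.115]
tool_rot: [0.0, 0.983, 0.183, 0.0]
contact_force: [0.8, 0.5, 0.1]
gripper_width: -0.004
grasp_force: 0.0
```

Emit:
play_rows([
  [[0,0,0.02,0,0,0,0],[0,0,0.04,0,0,0,0],[0,0,0.045,0,0,0,0],[0,0,0.045,0,0,0,0],[0,0,0.04,0,0,0,0],[0,0.02,0.01,0,0,0,0],[0,0.04,0,0,0,0,0],[0,0.04,0,0,0,0,0],[0,0.04,0,0,0,0,0],[0.005,0.03,0,0,0,0,0]],
])

```text
time: 13.3
tool_pos: [0.6188, 0.0892, 0.3153]
tool_rot: [-0.0, 0.983, 0.184, 0.0]
contact_force: [0.7, 0.3, -0.6]
gripper_width: -0.002
grasp_force: 0.0
```

Emit:
play_rows([
  [[0,0.014,0,0,0,0,0],[0,0.003,0,0,0,0,0],[0,0,0,0,0,0,0],[0,0,0,0,0,0,0]],
])

```text
time: 13.7
tool_pos: [0.6194, 0.1028, 0.315]
tool_rot: [0.0, 0.983, 0.183, -0.0]
contact_force: [-0.3, -0.5, 0.1]
gripper_width: -0.003
grasp_force: 0.0
```

```bash
python3 - <<'E'
from h import *
import pickle
f=manip.grab_frame("wrist"); cv2.imwrite("pics/w5.png",f["frame"]); pickle.dump(f,open("w5.pkl","wb"))
p=manip.state()["tool_pos"];print(p)
q=f["mtx"]@(f["R"]@np.array([p[0],p[1],.086])+f["t"]); print(q[:2]/q[2])
E
```

```text
[0.61935545 0.10269504 0.31495113]
[316.32864931 167.48342913]
```

View pics/w5.png

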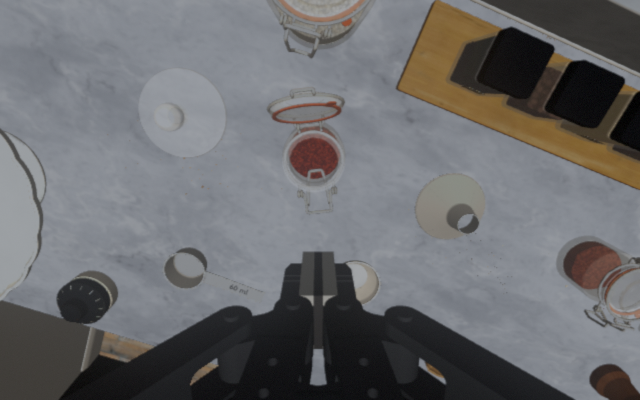

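The open jar's rim centre is at (314,161), 6 px from the point below the tips at (316,167). That matches the offset seen at this height over the funnel, so the true error is about 2–3 mm. The lid stands behind the mouth at (307,107), clear of the fingers, so I descend.

Emit:
play_rows([
  [[0.002,0,-0.02,0,0,0,0],[0,0,-0.035,0,0,0,0],[0,0,-0.035,0,0,0,0],[0,0,-0.025,0,0,0,0],[0,0,-0.02,0,0,0,0],[0,0,-0.015,0,0,0,0],[0,0,-0.01,0,0,0,0],[0,0,-0.01,0,0,0,0],[0,0,-0.005,0,0,0,0],[0,0,0,0,0,0,0]],
])

```text
time: 14.75
tool_pos: [0.6212, 0.104, 0.1396]
tool_rot: [-0.0, 0.983, 0.183, -0.0]
contact_force: [-0.3, -0.2, 0.4]
gripper_width: 0.005
grasp_force: 0.0
```

```bash
python3 - <<'E'
from h import *
f=manip.grab_frame("wrist"); w=f["frame"]; g=manip.grab_frame("side")["frame"]
cv2.imwrite("pics/w6.png",np.hstack([cv2.resize(w[50:350,150:480],(400,364)),cv2.resize(g[100:264,230:410],(400,364))]))
p=manip.state()["tool_pos"];print(p)
q=f["mtx"]@(f["R"]@np.array([p[0],p[1],.086])+f["t"]); print((q[:2]/q[2]-[150,50])*400/330)
E
```

```text
[0.62178773 0.10409927 0.14079822]
[200.26768785 226.36674733]
```

View pics/w6.png

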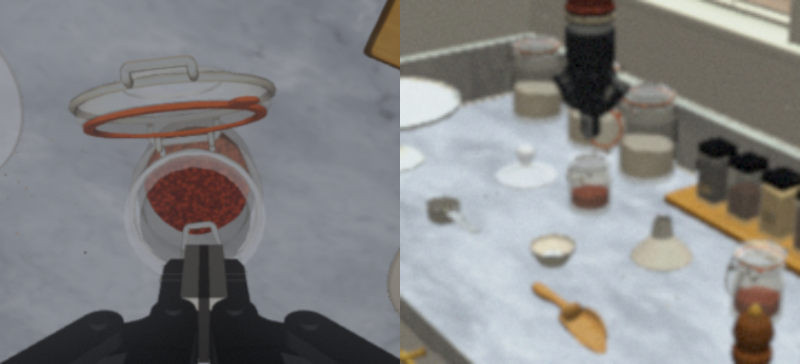

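The wrist half shows the rim centred at about (195,213) against (200,226) below the tips, about 6 mm forward and 2 mm left. The side half shows the tips just above the mouth, clear of the lid. I make a small correction and hold.

Emit:
play_rows([
  [[0.002,0.002,0,0,0,0,0],[0.002,0.002,0,0,0,0,0],[0,0,0,0,0,0,0],[0,0,0,0,0,0,0],[0,0,0,0,0,0,0],[0,0,0,0,0,0,0],[0,0,0,0,0,0,0],[0,0,0,0,0,0,0],[0,0,0,0,0,0,0],[0,0,0,0,0,0,0]],
])

```text
time: 15.85
tool_pos: [0.6253, 0.108, 0.14]
tool_rot: [0.0, 0.983, 0.183, -0.0]
contact_force: [-0.3, -0.7, -0.8]
gripper_width: 0.004
grasp_force: 0.0
```

Emit:
play_rows([
  [[0,0,0,0,0,0,0],[0,0,0,0,0,0,0],[0,0,0,0,0,0,0],[0,0,0,0,0,0,0],[0,0,0,0,0,0,0],[0,0,0,0,0,0,0],[0,0,0,0,0,0,0],[0,0,0,0,0,0,0],[0,0,0,0,0,0,0],[0,0,0,0,0,0,0]],
])

```text
time: 16.85
tool_pos: [0.6253, 0.108, 0.14]
tool_rot: [0.0, 0.983, 0.183, 0.0]
contact_force: [-0.2, -0.1, 0.2]
gripper_width: -0.003
grasp_force: 0.0
```

Emit:
play_rows([
  [[0,0,0,0,0,0,0],[0,0,0,0,0,0,0],[0,0,0,0,0,0,0],[0,0,0,0,0,0,0],[0,0,0,0,0,0,0],[0,0,0,0,0,0,0],[0,0,0,0,0,0,0],[0,0,0,0,0,0,0],[0,0,0,0,0,0,0],[0,0,0,0,0,0,0]],
])

```text
time: 17.85
tool_pos: [0.6253, 0.108, 0.14]
tool_rot: [0.0, 0.983, 0.183, -0.0]
contact_force: [-0.1, 0.5, -0.2]
gripper_width: -0.001
grasp_force: 0.0
```

Emit:
play_rows([
  [[0,0,0,0,0,0,0],[0,0,0,0,0,0,0],[0,0,0,0,0,0,0],[0,0,0,0,0,0,0],[0,0,0,0,0,0,0],[0,0,0,0,0,0,0],[0,0,0,0,0,0,0],[0,0,0,0,0,0,0],[0,0,0,0,0,0,0],[0,0,0,0,0,0,0]],
])

```text
time: 18.85
tool_pos: [0.6253, 0.108, 0.14]
tool_rot: [0.0, 0.983, 0.183, -0.0]
contact_force: [-0.4, 0.4, 0.8]
gripper_width: -0.003
grasp_force: 0.0
```

Emit:
play_rows([
  [[0,0,0,0,0,0,0],[0,0,0,0,0,0,0],[0,0,0,0,0,0,0],[0,0,0,0,0,0,0],[0,0,0,0,0,0,0]],
])

```text
time: 19.35
tool_pos: [0.6253, 0.1081, 0.14]
tool_rot: [-0.0, 0.983, 0.183, -0.0]
contact_force: [0.6, 0.9, -0.1]
gripper_width: -0.001
grasp_force: 0.0
```

```bash
python3 -c "
from h import *
print(manip.job_done())"
```

```text
the job is handed in; nothing more can be done
None
```

The arm pointed at the scoop, the funnel spout and the open jar's mouth in that order, about 3–4 cm above each for over three seconds. It finished still over the jar with no contact seen, and the job was handed in at about 19 s; no verdict came back.

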